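# Lock a circuit board into the sliding-jaw board holder

## Robot

A 7-joint arm with a two-finger parallel gripper is mounted at the origin on the work surface. World frame = base frame: x ahead of the robot, y to its left, z up, the work surface at z = 0. Lengths are in mm, angles in rad, forces in N, time in s.
With the tool pointing down it reaches from about 425 to 800 mm from the base axis. Payload 8.3 kg.
Tool frame: the origin (TCP) lies at the very end of the fingers, on their centre line; the grasp point (between the pads) lies 19 mm behind it; z points along the fingers, y is the line along which they close (so a half turn about z gives the same grasp; the last joint's range is limited). The gripper opens to 85 mm and grips with 20 to 120 N. Pads are 22 mm wide; open, the fingers measure 114 mm over their backs; the gripper's body (76 mm by 85 mm) begins 54 mm behind the grasp point. The pads swing forward as they close: fully open they stand 13 mm farther back than shut.
Start: joints at [-1.296, 0.383, 0.016, 1.37, -0.006, 1.388, -0.046], TCP at [207.079, 589.678, 209.579] pointing down, gripper open.
Joint ranges: [-2.95, 2.95], [-0.25, 2.06], [-1.52, 1.56], [0.18, 2.33], [-1.44, 4.58], [0.02, 2.06], [-3.01, 3.01]. Speed limits (rad/s): [2.39, 2.39, 3.01, 3.01, 3.14, 3.14, 3.14].

## Interface

Orientations are given as a unit quaternion [w, x, y, z].
In Python, from cell import env gives the robot as it stands.
- The arm moves only by the shell command python3 -m crank 'ROWS' [OPENING] [FORCE]. ROWS is JSON, a list of rows, each an object of numbers: "tx", "ty", "tz": the shift along the tool's x, y, z as a fraction of full scale; "ax", "ay", "az": the turn, a rotation vector about the tool's x, y, z as a fraction of full scale. A call has 1 to 8 rows; each row is the pose to reach, as a shift and turn from the pose commanded when the call began, along the tool's axes at that moment; what a row does not reach only later rows make up. Full scale, the value 1, is 0.25 m for a shift and pi/2 rad for a turn. A row lasts 1/10 s, in which the tool goes at most 50 mm and 8.59 degrees, less where a joint would pass 70% of its speed; a pose out of reach is approached as far as the arm can. A call with a number of a shift or a turn outside -1 to 1 is refused whole. A call with a gripper value outside its range is refused whole. OPENING is the opening, from -1 (shut) to 1 (fully open), set as the call begins (- or left out, the last holds). The fingers move at their own pace and stop on an object; FORCE is the grip in N (left out, the last holds). Time passes only in rows, so rows that repeat a pose let the fingers close. It gives the time, the measured TCP pose, the force, the opening and the grip force at its end, in the units of the state.
- env.read_state(): the state, without advancing time (a new reading comes with each control period).
- env.capture(name): name is "side" or "top" or "wrist"; returns (picture, depth): 400x640x3 uint8, blue, green, red; 400x640 float32, mm along the optical axis (not along the pixel's ray), 0 where there is no reading.
- env.camera_model(name): a dict with "mtx" (3x3 intrinsics, pixels), "rvec" (rotation vector, rad) and "tvec" (3), from world to camera coordinates, as OpenCV has them. Camera axes: x right, y down, z forward; pixel columns grow to the right and rows downward; lengths in mm; the calibration is good to about 2 mm. A picture is of the moment at which its call begins: read the wrist's pose just before it. camera_model takes no time and is no camera call; for the wrist camera it gives the pose at the moment of the call.
- env.sign_off(): hands the job in; it is judged then, once.
The state is a dict: "time": time; "q": joint angles; "joint_vel": joint speeds; "tau": joint torques, N m; "eef_pos": TCP position; "tcp_rot": TCP orientation; "force": force on the tool from outside, world axes, zero at the start; "moment": the same for the moment, N m; "gripper_width": opening from 0.0 (shut) to 1.0 (fully open); "grip_force": force on a finger pad.
Only numpy, scipy, OpenCV 4.12 (cv2) and the standard library are available. Lean on these libraries where they do the work, as an engineer would, in place of code of your own. Each camera call takes 0.05 s, during which the arm holds its last target. There are 200 camera calls.

## Task

Pick up the loose circuit board by its heat sink and lay it gently, without dropping it, flat on the middle of the board holder's bed between the two open jaws, long side along the slide; let go of it. Then press the sprung latch tab on the sliding jaw's grip, slide the jaw towards the board and let the latch drop into the next notch, so that the jaw is locked and both board ends are caught under the lips. Do not crush the board with the jaw, and do not disturb the other things on the bench.

Things in the scene. Friction and masses are not known exactly. Their poses are not given: they have to be found in the camera images.
- holder: Fixed low board holder: flat metal bed 100 mm wide (its x), 260 mm long (its y), top 20 mm above the table, a 16 mm channel with a notched strip along the middle. Origin: centre of the underside. Fixed jaw at the +y end, inner face at y = +110 mm; the sliding jaw closes towards +y. Jaws 80 mm wide, walls 14 mm above the bed, each with a lip reaching 16 mm over the bed, underside 7 mm above it.
- fixed_lip (a point): Middle of the free edge of the fixed jaw's lip, top side (11 mm above the bed), at holder y = +94 mm.
- jaw_lip (a point): Middle of the free edge of the sliding jaw's lip, top side (11 mm above the bed); moves with the jaw. At joint jaw = 0 it is at holder y = -12.5 mm, so the clear space between the two lips is then 106 mm. The jaw's face is 16 mm behind this edge.
- grip_mid (a point): Middle of the sliding jaw's finger grip, 65 mm above the table, 71.5 mm behind (holder -y of) the jaw's lip edge; axes as the holder's. Two upright black pieces 10 mm higher than this point: at -y a rigid post 24 mm wide, 16 thick, outer face 20.5 mm away; at +y the sprung latch tab. Together 41 mm along y at rest, 29 mm pinched. Around them the carriage is 30 mm above the table.
- tab (a point): Middle of the latch tab's outer (+y) face, 62 mm above the table. Tab 20 mm wide, 8 thick, leaning to +y at rest, hinged at its foot 24 mm above the table. Pinched towards the post (holder -y, 4 to 10 N) it swings upright and past, and lifts the latch tooth off the strip.
- jaw (a joint): m: 0 = open stop, grows closing (holder +y). Starts latched open at 0 to 3 mm. The next notch locks it somewhere from 33 to 47 mm, differing each time, found by feel: tab let go, fingers 55 mm or more apart, the tooth rides the strip until it drops and stops the jaw (3 mm play). At 20 to 27 mm the strip is always plain. Tab held pressed, it slides past. Takes 2 to 6 N; pushing the post leaves the tab free.
- latch (a joint): Latch tab, rad: 0 = tab out, tooth fully down in a notch; about 0.25 to 0.28 = tooth riding on the strip; 0.34 = fully pressed, tooth clear. Springs back to 0.
- heatsink (a point): Centre of the finned aluminium heat sink amid the loose green circuit board; axes the board's. Sink 24 mm wide (x), 40 long (y), top 12 mm above this point; board underside 16 mm below it. Board 70 mm (x) by 90 mm (y), 3 thick, 0.11 to 0.23 kg; parts 8 mm high at x 19 to 31, y 17 to 25 mm off centre; the last 16 mm at both y ends bare. Either way round fits the holder.
- spool: Bystander: solder spool, 54 mm diameter, 38 mm high, standing; origin under its centre.
- flux_jar: Bystander: small jar, 44 mm diameter, 50 mm high; origin under its centre.
- driver: Bystander: screwdriver 170 mm long, lying along its x; origin at its underside.
- pliers: Bystander: small pliers 130 mm long, 12 mm high, lying along their x; origin under the middle.
- meter: Bystander: hand multimeter 140 x 75 x 42 mm lying on its back; origin under its centre.
- parts_box: Bystander: open divided parts box 90 x 70 x 35 mm; origin under its centre.
Things that resemble listed ones, but are neither listed nor needed, are in the scene too. What is shaped like the part that bears heatsink but pink or turquoise is not meant.

How it is judged:
By the outcome, as a careful person would: the job done as asked, in the order asked, and still so for the second after the job is handed in, with the robot touching nothing.
It also fails if it takes over 54 s, if anything falls off the work surface, if the arm or the gripper's body presses on something with over 40 N, if the wrist force passes 120 N, or if a joint passes its speed limit or range.

## Working session

There is one attempt and no reset: what is moved stays moved. The work goes in short steps, Python scripts to look and compute and a shell command to move; the robot and the scene stay as the last step left them, time stands still between calls to the robot, and variables do not carry over. Pictures are saved under pics/ and viewed, at most 10 in all, crops included, and the job is handed in when it is done.

```bash
ls; mkdir -p pics; cat > h.py <<'E'
import numpy as np, cv2
from scipy.spatial.transform import Rotation as R
from cell import env
def cap(n):
    m=env.camera_model(n); im,d=env.capture(n); return im,d,m
def world(m,d,u,v,r=2):
    u,v=int(round(u)),int(round(v))
    p=d[v-r:v+r+1,u-r:u+r+1]; z=np.median(p[p>0])
    return onz(m,u,v,None,z)
def onz(m,u,v,h=None,z=None):
    Rm=cv2.Rodrigues(np.array(m['rvec'],float))[0]; t=np.array(m['tvec'],float).ravel()
    c=np.linalg.inv(np.array(m['mtx']))@[u,v,1]
    o=-Rm.T@t; w=Rm.T@c
    return o+w*(z if h is None else (h-o[2])/w[2])
def cloud(m,d):
    v,u=np.mgrid[:400,:640]; Rm=cv2.Rodrigues(np.array(m['rvec'],float))[0]; t=np.array(m['tvec'],float).ravel()
    c=np.stack([u,v,np.ones_like(u)],-1)@np.linalg.inv(np.array(m['mtx'])).T*d[...,None]
    return (c-t)@Rm
def proj(m,p): return cv2.projectPoints(np.array(p,float).reshape(-1,3),np.array(m['rvec'],float),np.array(m['tvec'],float),np.array(m['mtx'],float),None)[0].reshape(-1,2)
E
python3 - <<'E'
from h import *
s=env.read_state(); print(s['time'],s['eef_pos'],s['tcp_rot'],s['gripper_width'],s['force'])
for n in ('top','side'):
    im,d,m=cap(n); cv2.imwrite(f'pics/{n}0.png',im); np.save(f'{n}0.npy',d)
    Rm=cv2.Rodrigues(np.array(m['rvec']))[0]; print(n,-Rm.T@np.array(m['tvec']).ravel(),Rm[2])
E
```

```text
pics
0.0 [206.90435722 589.19572802 208.59918357] [-1.39266885e-04  1.68034079e-01  9.85780736e-01 -9.32883559e-04] 0.9997846402944401 [-0.08915183  0.67502528 -0.32493599]
top [ 377.87511086  113.35928891 1429.49220294] [ 0.12682831 -0.01160593 -0.99185679]
side [ 454.24542182 -897.95812625  738.88403369] [ 0.06713842  0.83257224 -0.54983262]
```

View pics/top0.png

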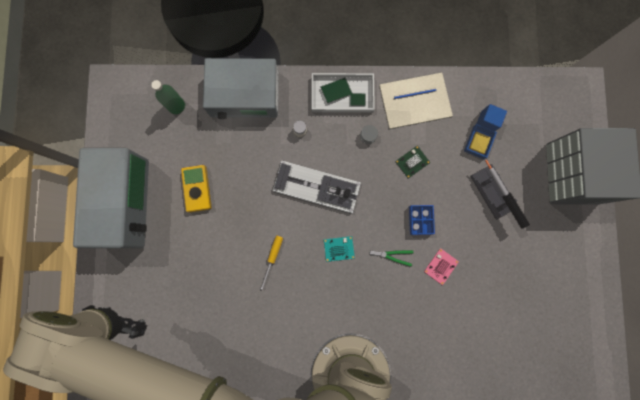

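View pics/side0.png

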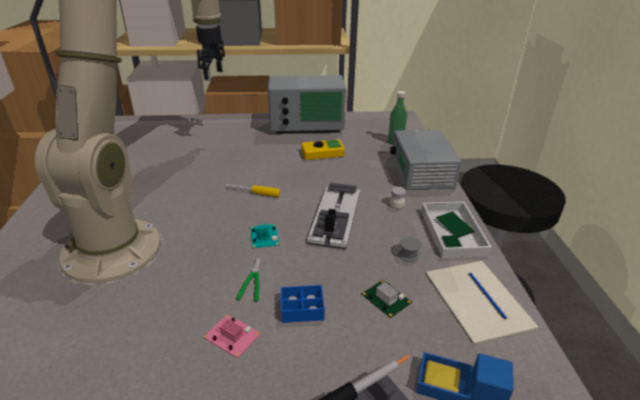

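Top view: the candidates are the green board with sink at (412,160), the turquoise board (339,249), the pink board (442,266) and the sinkless green boards in the tray at (336,91) and (357,100). I choose (412,160). The holder runs from (275,178) to (360,200), with the dark grip near its right end. The close crop below checks this choice.

```bash
python3 - <<'E'
from h import *
im=cv2.imread('pics/top0.png'); d=np.load('top0.npy'); m=env.camera_model('top')
a=cv2.resize(im[140:230,262:442],None,fx=4.4,fy=4.4,interpolation=cv2.INTER_CUBIC); cv2.imwrite('pics/crop.png',a)
C=cloud(m,d); 
for uv in [(412,160),(403,165),(300,200),(318,188),(345,190)]: print(uv,world(m,d,*uv,1).round(1))
# board: green/ dark pixels in height>? fit
sub=np.zeros((400,640),bool); sub[140:182,392:434]=1
hsv=cv2.cvtColor(im,cv2.COLOR_BGR2HSV)
g=sub&(hsv[...,1]>70)&(hsv[...,0]>35)&(hsv[...,0]<90)
pts=np.argwhere(g)[:,::-1].astype(np.float32)
print(len(pts)); 
hull=cv2.convexHull(pts)[:,0]
w=np.array([onz(m,*p,5)[:2] for p in hull],np.float32); print('board',cv2.minAreaRect(w))
hs=sub&(C[...,2]>20)&(C[...,2]<50); print(hs.sum(),C[hs].mean(0), 'sink',cv2.minAreaRect(C[hs][:,:2].astype(np.float32)))
sub[:]=0; sub[155:220,268:366]=1
b=sub&(C[...,2]>12)&(C[...,2]<90)
print('holder',cv2.minAreaRect(C[b][:,:2].astype(np.float32)), b.sum())
t=sub&(C[...,2]>55); print('grip',t.sum(),C[t].mean(0),cv2.minAreaRect(C[t][:,:2].astype(np.float32)))
E
```

```text
(412, 160) [ 657.3 -200.9   16. ]
(403, 165) [ 643.2 -174.2    4.4]
(300, 200) [530.3 154.8   1. ]
(318, 188) [567.7  97.9   8.7]
(345, 190) [553.4  16.9  71.6]
169
board ((653.2817993164062, -204.25003051757812), (61.11183166503906, 82.88809967041016), 33.81410217285156)
50 [ 655.43958728 -205.06254154   27.08954688] sink ((655.0856323242188, -204.6708984375), (23.83580207824707, 41.04199981689453), 36.582130432128906)
holder ((555.9515991210938, 107.84028625488281), (259.9874267578125, 135.24717712402344), 74.20539855957031) 2474
grip 91 [506.93463191  43.24241149 400.33486808] ((465.7757263183594, 56.108741760253906), (43.21228790283203, 205.30276489257812), 68.8095474243164)
```

View pics/crop.png

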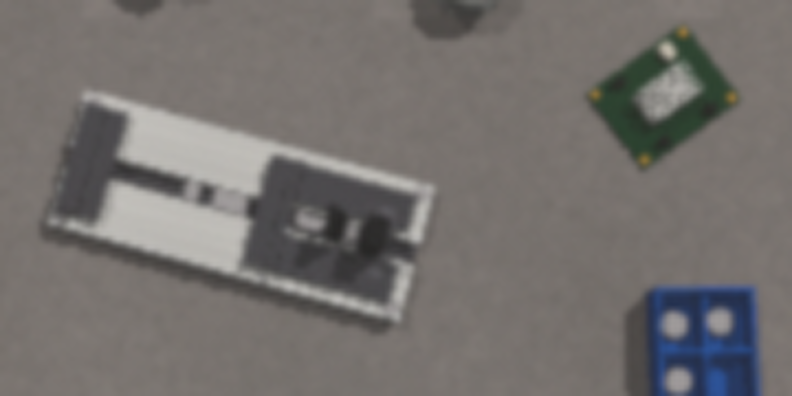

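The crop shows that the chosen board is green with a silver sink at crop (668,92), and its orange corner pads are at (682,32), (733,98), (644,160) and (594,94). The holder corners are at crop (85,92), (42,225), (434,188) and (400,322). The fixed jaw is on the left and the grip is at (335,225)/(373,235).

```bash
cat >> h.py <<'E'
def go(p,yaw,c=None):
    "yaw: world angle (deg) of tool y, tool down. prints shift/turn in crank units"
    s=env.read_state(); R0=R.from_quat(np.array(s['tcp_rot'])[[1,2,3,0]]); a=np.radians(yaw)
    y=np.array([np.cos(a),np.sin(a),0]); z=np.array([0,0,-1.]); T=R.from_matrix(np.stack([np.cross(y,z),y,z],1))
    t=R0.inv().apply(np.array(p)-s['eef_pos'])/250; r=(R0.inv()*T).as_rotvec()/(np.pi/2)
    print('go t',t.round(3),'r',r.round(3),'| at',s['eef_pos'].round(1),'yaw',np.degrees(np.arctan2(*R0.as_matrix()[[1,0],1])).round(1),'t',s['time'].__round__(2),'q7',round(s['q'][6],2))
E
python3 - <<'E'
from h import *
m=env.camera_model('top')
f=lambda c,h:np.array([onz(m,262+x/4.4,140+y/4.4,h)[:2] for x,y in c])
b=f([(682,32),(733,98),(644,160),(594,94)],4); h=f([(85,92),(42,225),(400,322),(434,188)],20)
print(b.round(),b.mean(0)); print(h.round(),h.mean(0))
for q in (b,h):
  for i in range(4):
    e=q[i]-q[i-1]; print(np.hypot(*e).round(1),np.degrees(np.arctan2(e[1],e[0])).round(1))
go((500,90,260),75); go((655,-205,150),35)
w=env.camera_model('wrist'); Rm=cv2.Rodrigues(np.array(w['rvec']))[0]; print('wristcam',-Rm.T@np.array(w['tvec']).ravel(),Rm[2],w['mtx'])
E
```

```text
[[ 701. -221.]
 [ 652. -257.]
 [ 607. -191.]
 [ 655. -155.]] [ 653.83716452 -205.80318054]
[[652. 214.]
 [556. 243.]
 [487. -11.]
 [583. -36.]] [569.70529451 102.6001119 ]
80.2 -54.7
60.7 -143.7
80.5 124.8
60.0 36.0
259.4 74.6
100.7 163.0
263.5 -105.1
99.3 -14.7
go t [-1.768 -1.496 -0.203] r [-0.001 -0.    -0.048] | at [206.9 589.2 208.6] yaw 70.7 t 0.1 q7 -0.05
go t [-2.744 -2.403  0.239] r [-0.001  0.     0.396] | at [206.9 589.2 208.6] yaw 70.7 t 0.1 q7 -0.05
wristcam [138.06769632 614.1534708  373.63345444] [ 0.26909874 -0.09627908 -0.95828816] [[278.45151865   0.         317.8900781 ]
 [  0.         278.45151865 198.22887568]
 [  0.           0.           1.        ]]
```

Board sides of about 80 x 60 between pads and a holder of 260 x 100 both match the description. Holder yaw is 75° and board yaw is 125°. I'll take a wrist look at the holder on the way.

```bash
R1='x'; python3 -m crank '[{"tx":-1,"ty":-0.91,"tz":-0.18},{"tx":-1,"ty":-0.91,"tz":-0.18},{"tx":-1,"ty":-0.91,"tz":-0.18},{"tx":-1,"ty":-0.91,"tz":-0.18},{"tx":-1,"ty":-0.91,"tz":-0.18},{"tx":-1,"ty":-0.91,"tz":-0.18},{"tx":-1,"ty":-0.91,"tz":-0.18},{"tx":-1,"ty":-0.91,"tz":-0.18}]' 1 40
python3 -m crank '[{"tx":-0.64,"ty":-0.59,"tz":-0.11,"az":-0.05},{"tx":-0.64,"ty":-0.59,"tz":-0.11,"az":-0.05},{"tx":-0.64,"ty":-0.59,"tz":-0.11,"az":-0.05},{"tx":-0.64,"ty":-0.59,"tz":-0.11,"az":-0.05},{"tx":-0.64,"ty":-0.59,"tz":-0.11,"az":-0.05},{"tx":-0.64,"ty":-0.59,"tz":-0.11,"az":-0.05}]'
python3 - <<'E'
from h import *
im,d,m=cap('wrist'); cv2.imwrite('pics/w1.png',im); np.save('w1.npy',d); np.savez('w1m.npz',**m)
hc=np.array([569.7,102.6]);a=np.radians(74.9);Y=np.array([np.cos(a),np.sin(a)]);X=np.array([Y[1],-Y[0]])
for n,(x,y,z) in dict(fix=(0,94,31),jaw=(0,-12.5,31),grip=(0,-84,75)).items(): print(n,proj(m,[*(hc+x*X+y*Y),z]).round())
go((655,-205,150),35)
E
```

```text
fix [[179. 452.]]
jaw [[119. 455.]]
grip [[ 58. 488.]]
go t [-2.744 -2.404  0.239] r [-0.001  0.     0.396] | at [207.  589.3 208.8] yaw 70.7 t 0.15 q7 -0.05invalid input at $[0]: expected keys tx, ty, tz, ax, ay, az
invalid input at $[0]: expected keys tx, ty, tz, ax, ay, az
```

View pics/w1.png

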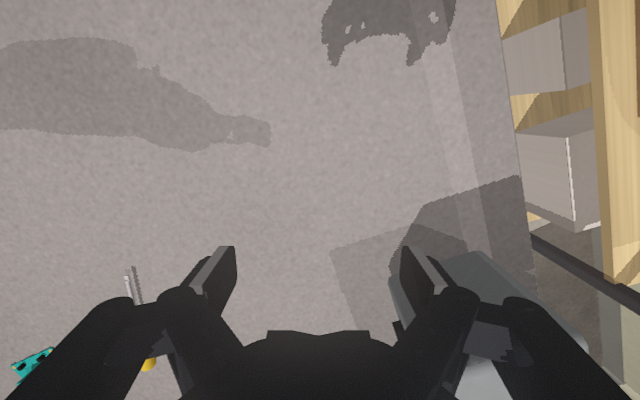

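Nothing moved: every row needs all six keys. The wrist view shows the fingers at the bottom, at (215,280) and (420,280), with the area on the tool's +x side above them. To see an object, I should put the TCP just past it.

```bash
python3 -m crank '[{"tx":-0.7,"ty":-0.6,"tz":-0.15,"ax":0,"ay":0,"az":0},{"tx":-0.7,"ty":-0.6,"tz":-0.15,"ax":0,"ay":0,"az":0},{"tx":-0.7,"ty":-0.6,"tz":-0.15,"ax":0,"ay":0,"az":0},{"tx":-0.7,"ty":-0.6,"tz":-0.15,"ax":0,"ay":0,"az":0},{"tx":-0.7,"ty":-0.6,"tz":-0.15,"ax":0,"ay":0,"az":0}]' 1 40
python3 -m crank '[{"tx":-1,"ty":-0.5,"tz":-0.1,"ax":0,"ay":0,"az":0},{"tx":-1,"ty":-0.5,"tz":-0.1,"ax":0,"ay":0,"az":0},{"tx":-1,"ty":-0.5,"tz":-0.1,"ax":0,"ay":0,"az":0},{"tx":-1,"ty":-0.5,"tz":-0.1,"ax":0,"ay":0,"az":0},{"tx":-1,"ty":-0.5,"tz":-0.1,"ax":0,"ay":0,"az":0},{"tx":-1,"ty":-0.5,"tz":-0.1,"ax":0,"ay":0,"az":0}]'
python3 -m crank '[{"tx":-0.44,"ty":-0.24,"tz":-0.04,"ax":0,"ay":0,"az":-0.05},{"tx":-0.44,"ty":-0.24,"tz":-0.04,"ax":0,"ay":0,"az":-0.05},{"tx":-0.44,"ty":-0.24,"tz":-0.04,"ax":0,"ay":0,"az":-0.05},{"tx":-0.44,"ty":-0.24,"tz":-0.04,"ax":0,"ay":0,"az":-0.05},{"tx":-0.44,"ty":-0.24,"tz":-0.04,"ax":0,"ay":0,"az":-0.05}]'
python3 - <<'E'
from h import *
im,d,m=cap('wrist'); cv2.imwrite('pics/w2.png',im); np.save('w1.npy',d); np.savez('w1m.npz',**m)
hc=np.array([569.7,102.6]);a=np.radians(74.9);Y=np.array([np.cos(a),np.sin(a)]);X=np.array([Y[1],-Y[0]])
for n,(x,y,z) in dict(fix=(0,94,31),jaw=(0,-12.5,31),grip=(0,-84,75)).items(): print(n,proj(m,[*(hc+x*X+y*Y),z]).round())
go((655,-205,150),35)
E
```

```text
time: 0.65
eef_pos: [324.7, 386.7, 247.7]
tcp_rot: [0.0, 0.17, 0.985, 0.0]
force: [-0.1, 0.3, 0.5]
gripper_width: 1.0
grip_force: 0.0
time: 1.25
eef_pos: [519.2, 185.2, 272.4]
tcp_rot: [0.001, 0.17, 0.985, -0.001]
force: [-0.1, -0.6, 0.3]
gripper_width: 0.998
grip_force: 0.0
time: 1.75
eef_pos: [600.8, 95.8, 281.4]
tcp_rot: [-0.001, 0.13, 0.992, -0.0]
force: [0.1, 0.8, 0.4]
gripper_width: 1.002
grip_force: 0.0
fix [[381. 145.]]
jaw [[308. 145.]]
grip [[253. 148.]]
go t [-0.521 -1.113  0.526] r [-0.    -0.001  0.447] | at [600.4  97.2 281.6] yaw 75.2 t 1.8 q7 1.2
```

View pics/w2.png

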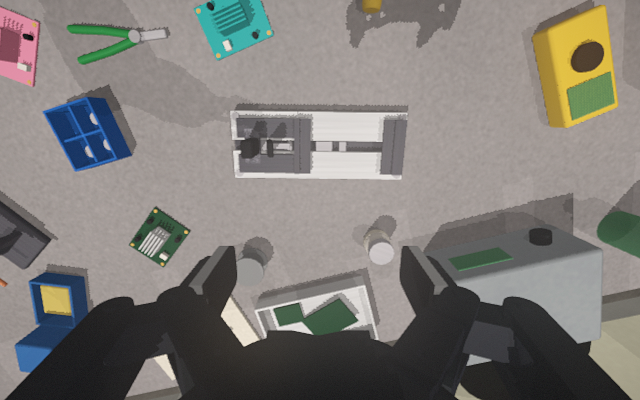

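The wrist view shows the holder from (233,108) to (405,178), with the jaw lip edge at (312,146), the fixed lip edge at (384,146) and the grip at (250,148)/(270,148). The green board with silver sink is at (159,237). I'll refine both from depth.

```bash
python3 - <<'E'
from h import *
im=cv2.imread('pics/w2.png'); d=np.load('w1.npy'); m=dict(np.load('w1m.npz')); C=cloud(m,d)
hsv=cv2.cvtColor(im,cv2.COLOR_BGR2HSV)
S=np.zeros((400,640),bool); S[98:190,222:418]=1
b=S&(C[...,2]>13)&(C[...,2]<90); r=cv2.minAreaRect(C[b][:,:2].astype(np.float32)); print('holder',r)
P=C[b]; hc=np.array(r[0])
a=np.radians(75.0);Y=np.array([np.cos(a),np.sin(a)]);X=np.array([Y[1],-Y[0]])
q=(P[:,:2]-hc)@np.stack([X,Y],1); z=P[:,2]
print('bed z',np.median(z[(z>15)&(z<25)]))
for lo,hi in ((27,33),(55,90)):
  k=(z>lo)&(z<hi)&(abs(q[:,0])<(35 if lo<50 else 12)); h,e=np.histogram(q[k,1],np.arange(-135,136,3)); print(lo,[(int(x),int(n)) for x,n in zip(e,h) if n])
k=(z>60); print('tops x',q[k,0].min(),q[k,0].max(),q[k,0].mean(), 'z',z.max())
S[:]=0; S[200:275,122:198]=1
g=S&(hsv[...,0]>35)&(hsv[...,0]<90)&(hsv[...,1]>70)
k=g&(C[...,2]<14)&(C[...,2]>1); print('board',cv2.minAreaRect(C[k][:,:2].astype(np.float32)))
k=S&(C[...,2]>19)&(C[...,2]<40); print('sink',k.sum(),C[k].mean(0),cv2.minAreaRect(C[k][:,:2].astype(np.float32)))
go((655,-205,150),35)
E
```

```text
holder ((573.1179809570312, 102.81449890136719), (259.3082275390625, 100.30762481689453), 74.43419647216797)
bed z 20.767212978047517
27 [(-120, 47), (-117, 60), (-114, 52), (-111, 55), (-108, 57), (-105, 54), (-102, 57), (-99, 55), (-96, 59), (-93, 61), (-90, 80), (-87, 81), (-84, 66), (-81, 63), (-78, 63), (-75, 56), (-72, 58), (-69, 63), (-66, 73), (-63, 71), (-60, 72), (-57, 71), (-54, 72), (-51, 71), (-48, 73), (-45, 71), (-42, 64), (-39, 63), (-36, 12), (-30, 28), (-27, 95), (-24, 94), (-21, 94), (-18, 94), (-15, 89), (93, 77), (96, 89), (99, 93), (102, 92), (105, 89), (108, 86), (111, 7), (114, 2), (120, 2), (123, 3), (126, 1)]
55 [(-105, 7), (-102, 34), (-99, 42), (-96, 36), (-93, 40), (-90, 87), (-87, 1), (-72, 1), (-69, 16), (-66, 36), (-63, 39), (-60, 2)]
tops x -13.18150658630762 10.384692935896817 -1.7017262431371634 z 77.37847953396377
board ((655.915771484375, -203.946044921875), (68.52875518798828, 89.67503356933594), 35.767845153808594)
sink 305 [ 655.42918421 -203.53317726   26.27986154] ((656.4970703125, -204.61016845703125), (24.310047149658203, 41.0690803527832), 35.692901611328125)
go t [-0.521 -1.113  0.526] r [-0.    -0.001  0.447] | at [600.4  97.2 281.6] yaw 75.2 t 1.8 q7 1.2
```

```bash
python3 -m crank '[{"tx":-0.5,"ty":-1,"tz":0.5,"ax":0,"ay":0,"az":0.44},{"tx":-0.5,"ty":-1,"tz":0.5,"ax":0,"ay":0,"az":0.44},{"tx":-0.5,"ty":-1,"tz":0.5,"ax":0,"ay":0,"az":0.44},{"tx":-0.5,"ty":-1,"tz":0.5,"ax":0,"ay":0,"az":0.44},{"tx":-0.5,"ty":-1,"tz":0.5,"ax":0,"ay":0,"az":0.44},{"tx":-0.5,"ty":-1,"tz":0.5,"ax":0,"ay":0,"az":0.44},{"tx":-0.5,"ty":-1,"tz":0.5,"ax":0,"ay":0,"az":0.44},{"tx":-0.5,"ty":-1,"tz":0.5,"ax":0,"ay":0,"az":0.44}]'
python3 - <<'E'
from h import *
im,d,m=cap('wrist'); C=cloud(m,d); cv2.imwrite('pics/w3.png',im)
near=np.hypot(C[...,0]-656,C[...,1]+204)<60
k=near&(C[...,2]>21)&(C[...,2]<34)&(np.arange(400)[:,None]<400); print('sink',k.sum(),C[k].mean(0),cv2.minAreaRect(C[k][:,:2].astype(np.float32)))
go((656,-204,60),35.7)
go((656,-204,8),35.7)
E
```

```text
time: 2.6
eef_pos: [656.7, -177.8, 155.7]
tcp_rot: [-0.001, 0.458, 0.889, -0.0]
force: [-0.4, 1.5, 0.5]
gripper_width: 0.997
grip_force: 0.0
sink 443 [ 654.44615472 -202.82743856   28.0506863 ] ((655.745849609375, -204.72625732421875), (24.043352127075195, 40.467742919921875), 35.776485443115234)
go t [-0.089 -0.071  0.387] r [ 0.    -0.001 -0.001] | at [ 657.7 -175.7  156.7] yaw 35.6 t 2.65 q7 1.05
go t [-0.089 -0.072  0.595] r [ 0.    -0.001 -0.001] | at [ 657.7 -175.7  156.7] yaw 35.6 t 2.65 q7 1.05
```

```bash
python3 -m crank '[{"tx":-0.09,"ty":-0.075,"tz":0.2,"ax":0,"ay":0,"az":0},{"tx":-0.09,"ty":-0.075,"tz":0.4,"ax":0,"ay":0,"az":0},{"tx":-0.09,"ty":-0.075,"tz":0.45,"ax":0,"ay":0,"az":0},{"tx":-0.09,"ty":-0.075,"tz":0.45,"ax":0,"ay":0,"az":0}]'
python3 - <<'E'
from h import *
p=[]
for i in range(4):
  p.append(env.read_state()['eef_pos'])
  if i==0: im,d,m=cap('wrist'); C=cloud(m,d)
print(np.array(p).round(1)); go((655.8,-204.6,8),35.7)
near=np.hypot(C[...,0]-656,C[...,1]+204)<60
k=near&(C[...,2]>21)&(C[...,2]<34); print('sink',k.sum(),cv2.minAreaRect(C[k][:,:2].astype(np.float32)))
E
```

```text
time: 3.05
eef_pos: [654.1, -202.0, 41.4]
tcp_rot: [-0.003, 0.456, 0.89, 0.0]
force: [-0.9, -0.4, -0.3]
gripper_width: 1.001
grip_force: 0.0
[[ 654.1 -202.    41.4]
 [ 655.7 -203.    44.3]
 [ 655.7 -203.    44.3]
 [ 655.7 -203.    44.3]]
go t [-0.006 -0.004  0.145] r [ 0.    -0.002  0.001] | at [ 655.7 -203.    44.3] yaw 35.8 t 3.1 q7 1.13
sink 978 ((655.9122924804688, -204.61170959472656), (24.04193115234375, 40.93290328979492), 36.14509582519531)
```

```bash
python3 -m crank '[{"tx":-0.006,"ty":-0.004,"tz":0.05,"ax":0,"ay":0,"az":0},{"tx":-0.006,"ty":-0.004,"tz":0.1,"ax":0,"ay":0,"az":0},{"tx":-0.006,"ty":-0.004,"tz":0.14,"ax":0,"ay":0,"az":0},{"tx":-0.006,"ty":-0.004,"tz":0.14,"ax":0,"ay":0,"az":0}]' 1 40
python3 -m crank '[{"tx":0,"ty":0,"tz":0,"ax":0,"ay":0,"az":0},{"tx":0,"ty":0,"tz":0,"ax":0,"ay":0,"az":0},{"tx":0,"ty":0,"tz":0,"ax":0,"ay":0,"az":0},{"tx":0,"ty":0,"tz":0,"ax":0,"ay":0,"az":0},{"tx":0,"ty":0,"tz":0,"ax":0,"ay":0,"az":0},{"tx":0,"ty":0,"tz":0,"ax":0,"ay":0,"az":0}]' -1 40
```

```text
time: 3.5
eef_pos: [654.5, -207.7, 7.8]
tcp_rot: [-0.001, 0.457, 0.889, -0.0]
force: [-1.2, 0.0, 0.0]
gripper_width: 1.001
grip_force: 0.0
time: 4.1
eef_pos: [655.5, -208.4, 9.7]
tcp_rot: [0.0, 0.457, 0.889, 0.0]
force: [0.6, 0.3, -0.3]
gripper_width: 0.001
grip_force: 0.0
```

The gripper shut fully without holding anything, so I'll look.

```bash
python3 - <<'E'
from h import *
im,d,m=cap('wrist'); C=cloud(m,d); a,_,_=cap('side'); print(env.read_state()['gripper_width'])
cv2.imwrite('pics/w4.png',np.hstack([im[100:400,120:520],cv2.resize(a[250:340,330:450],(400,300))]))
print(proj(m,env.read_state()['eef_pos']))
print(np.median(C[250:262,318:326].reshape(-1,3),0))
E
```

```text
-0.0001004900567798787
[[317.65620929 234.10300802]]
[ 650.24480692 -198.03103557   59.08263004]
```

View pics/w4.png

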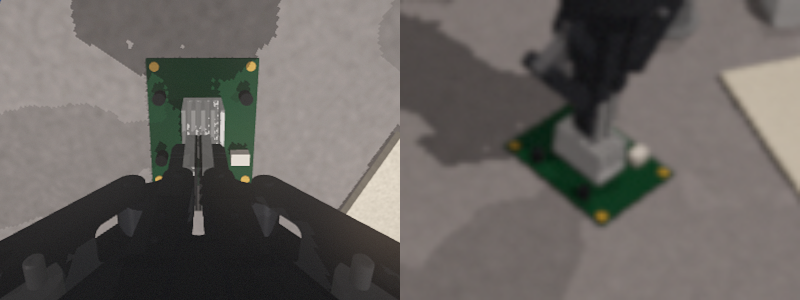

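The wrist crop shows the sink top at (203,97–150) and the shut fingers ending near (198,135). In the side crop the fingertips appear to stand on or over the sink at (600,135). I'll check their actual height from depth.

```bash
python3 - <<'E'
from h import *
im,d,m=cap('wrist'); C=cloud(m,d)
for u in (312,318,324):
  print(u,[(v,C[v,u].round().astype(int).tolist()) for v in range(190,300,8)])
ms=env.camera_model('side'); a,ds,ms=cap('side'); C=cloud(ms,ds)
near=(np.hypot(C[...,0]-656,C[...,1]+204)<22)&(C[...,2]>26)
v,u=np.nonzero(near); print([ (int(r),int(u[v==r].min()),int(u[v==r].max()),C[r,int(np.median(u[v==r]))].round().astype(int).tolist()) for r in sorted(set(v))[::2]])
e=env.read_state(); print(e['eef_pos'],proj(ms,e['eef_pos']),proj(env.camera_model('side'),[656,-204.6,28]), e['q'])
E
```

```text
312 [(190, [636, -188, 4]), (198, [639, -192, 6]), (206, [639, -192, 22]), (214, [641, -194, 28]), (222, [644, -197, 28]), (230, [646, -201, 28]), (238, [646, -201, 40]), (246, [647, -201, 49]), (254, [647, -201, 57]), (262, [647, -201, 65]), (270, [648, -202, 69]), (278, [647, -200, 79]), (286, [648, -202, 80]), (294, [651, -205, 79])]
318 [(190, [639, -186, 4]), (198, [642, -189, 6]), (206, [644, -193, 10]), (214, [648, -197, 9]), (222, [651, -201, 9]), (230, [654, -206, 10]), (238, [649, -199, 40]), (246, [649, -199, 50]), (254, [649, -199, 58]), (262, [649, -199, 66]), (270, [649, -200, 70]), (278, [652, -203, 69]), (286, [654, -206, 70]), (294, [657, -210, 70])]
324 [(190, [643, -184, 3]), (198, [645, -187, 6]), (206, [648, -191, 10]), (214, [646, -190, 28]), (222, [649, -193, 29]), (230, [652, -197, 29]), (238, [651, -197, 41]), (246, [651, -197, 51]), (254, [651, -197, 58]), (262, [651, -198, 65]), (270, [652, -199, 69]), (278, [650, -197, 79]), (286, [651, -198, 83]), (294, [654, -203, 80])]
[(102, 398, 401, [642, -187, 453]), (104, 397, 403, [643, -192, 452]), (106, 397, 401
[... 512 characters left out ...]
269, 381, 398, [644, -219, 101]), (271, 381, 398, [646, -222, 98]), (273, 381, 397, [649, -222, 93]), (275, 384, 397, [656, -222, 87]), (277, 386, 395, [656, -223, 82]), (279, 387, 394, [656, -224, 77]), (281, 386, 394, [658, -219, 67]), (283, 381, 394, [652, -219, 61]), (285, 379, 393, [651, -219, 56]), (287, 377, 393, [648, -221, 52]), (289, 379, 393, [652, -218, 43]), (291, 382, 395, [655, -217, 36]), (293, 384, 395, [658, -215, 28]), (295, 388, 392, [661, -223, 29]), (297, 389, 389, [659, -226, 26])]
[ 655.49015567 -208.3503143     9.61320602] [[385.30100259 296.53670871]] [[385.96930019 289.29217292]] [-0.09101252  0.72486922  0.54700409  1.42124291 -0.39608759  1.10578775
  1.14257989]
```

```bash
python3 - <<'E'
from h import *
d=np.load('w1.npy'); m=dict(np.load('w1m.npz')); C=cloud(m,d)
for u in (226,232,405,412): print('open',u,[(v,C[v,u].round(0).astype(int).tolist()) for v in range(240,262,3)])
im,d,m=cap('wrist'); C=cloud(m,d); s=env.read_state()
Rm=cv2.Rodrigues(np.array(m['rvec']))[0]; print('cam',(-Rm.T@np.array(m['tvec']).ravel()-s['eef_pos']).round(1),s['eef_pos'].round(1))
n=np.hypot(C[...,0]-652,C[...,1]+200)<16
for v in range(226,242,2): print(v,[int(C[v,u,2]) for u in range(296,344,3)])
E
```

```text
open 226 [(240, [691, -94, 1]), (243, [696, -96, 1]), (246, [578, 55, 321]), (249, [579, 56, 324]), (252, [579, 57, 328]), (255, [580, 58, 329]), (258, [581, 57, 330]), (261, [582, 57, 330])]
open 232 [(240, [694, -84, 0]), (243, [699, -86, 1]), (246, [580, 57, 320]), (249, [581, 58, 322]), (252, [582, 57, 321]), (255, [584, 57, 321]), (258, [530, 115, 446]), (261, [587, 56, 322])]
open 405 [(240, [770, 208, 2]), (243, [778, 208, -2]), (246, [602, 141, 320]), (249, [602, 140, 323]), (252, [603, 140, 324]), (255, [604, 139, 324]), (258, [605, 139, 325]), (261, [607, 139, 325])]
open 412 [(240, [774, 220, 1]), (243, [779, 219, 2]), (246, [602, 144, 321]), (249, [602, 143, 324]), (252, [601, 142, 328]), (255, [602, 141, 330]), (258, [601, 140, 334]), (261, [602, 140, 334])]
cam [-42.5  59.8 165. ] [ 655.4 -208.4    9.5]
226 [3, 3, 28, 27, 9, 28, 28, 8, 9, 28, 9, 15, 28, 9, 16, 28]
228 [4, 3, 27, 28, 9, 27, 29, 10, 9, 29, 10, 15, 29, 9, 16, 28]
230 [3, 3, 28, 28, 10, 28, 28, 9, 10, 28, 9, 17, 28, 10, 16, 29]
232 [2, 2, 28, 29, 8, 27, 27, 10, 9, 28, 9, 16, 29, 9, 17, 28]
234 [3, 4, 27, 29, 8, 28, 27, 10, 10, 28, 10, 16, 29, 10, 17, 28]
236 [4, 4, 28, 28, 37, 38, 37, 36, 37, 37, 37, 38, 28, 8, 18, 28]
238 [2, 4, 28, 39, 40, 39, 39, 40, 40, 40, 40, 39, 28, 9, 18, 27]
240 [3, 2, 28, 42, 42, 42, 42, 42, 42, 42, 43, 42, 28, 9, 19, 28]
```

Depth shows the real fingertips about 26 mm above the reported TCP: shut, the tip is at z≈36 with the TCP at 9.6; open, the tip is at 320 with the TCP at 281.5. The lateral position agrees. So the fingers closed above the sink, and I'll apply a +26 mm tip offset: open, go about 24 mm lower, and regrasp.

```bash
python3 -m crank '[{"tx":0.01,"ty":0.01,"tz":0,"ax":0,"ay":0,"az":0},{"tx":0.01,"ty":0.01,"tz":0,"ax":0,"ay":0,"az":0},{"tx":0.01,"ty":0.01,"tz":0,"ax":0,"ay":0,"az":0},{"tx":0.01,"ty":0.01,"tz":0,"ax":0,"ay":0,"az":0},{"tx":0.01,"ty":0.01,"tz":0.03,"ax":0,"ay":0,"az":0},{"tx":0.01,"ty":0.01,"tz":0.06,"ax":0,"ay":0,"az":0},{"tx":0.01,"ty":0.01,"tz":0.09,"ax":0,"ay":0,"az":0},{"tx":0.01,"ty":0.01,"tz":0.095,"ax":0,"ay":0,"az":0}]' 1 40
python3 -m crank '[{"tx":0,"ty":0,"tz":0,"ax":0,"ay":0,"az":0},{"tx":0,"ty":0,"tz":0,"ax":0,"ay":0,"az":0},{"tx":0,"ty":0,"tz":0,"ax":0,"ay":0,"az":0},{"tx":0,"ty":0,"tz":0,"ax":0,"ay":0,"az":0},{"tx":0,"ty":0,"tz":0,"ax":0,"ay":0,"az":0}]' -1 40
```

```text
time: 5.15
eef_pos: [655.0, -204.5, -16.1]
tcp_rot: [-0.001, 0.458, 0.889, -0.0]
force: [0.1, 0.0, 0.1]
gripper_width: 0.997
grip_force: 0.0
time: 5.65
eef_pos: [656.5, -205.0, -13.6]
tcp_rot: [0.0, 0.457, 0.889, 0.0]
force: [0.2, -0.2, -0.3]
gripper_width: 0.273
grip_force: 40.2
```

Gripped: a width of 0.273 is about 23 mm, and the sink is 24 mm wide. Next I'll lift and carry.

```bash
python3 -m crank '[{"tx":0,"ty":0,"tz":-0.06,"ax":0,"ay":0,"az":0},{"tx":0,"ty":0,"tz":-0.18,"ax":0,"ay":0,"az":0},{"tx":0,"ty":0,"tz":-0.32,"ax":0,"ay":0,"az":0},{"tx":0,"ty":0,"tz":-0.46,"ax":0,"ay":0,"az":0},{"tx":0,"ty":0,"tz":-0.52,"ax":0,"ay":0,"az":0},{"tx":0,"ty":0,"tz":-0.52,"ax":0,"ay":0,"az":0}]'
python3 - <<'E'
from h import *
s=env.read_state(); print(s['force'],s['gripper_width'],s['grip_force']); go((584,145,110),-15.3)
E
```

```text
time: 6.25
eef_pos: [657.5, -205.6, 119.3]
tcp_rot: [0.003, 0.458, 0.889, 0.001]
force: [0.2, -0.8, -1.7]
gripper_width: 0.265
grip_force: 40.3
[ 0.20239395 -0.79669164 -1.6836204 ] 0.2654191726569333 40.315725803375244
go t [1.312 0.576 0.034] r [0.003 0.001 0.565] | at [ 657.5 -205.6  119.3] yaw 35.5 t 6.25 q7 1.1
```

```bash
python3 -m crank '[{"tx":0.1,"ty":0.045,"tz":0,"ax":0,"ay":0,"az":0.05},{"tx":0.24,"ty":0.105,"tz":0,"ax":0,"ay":0,"az":0.13},{"tx":0.4,"ty":0.175,"tz":0,"ax":0,"ay":0,"az":0.22},{"tx":0.56,"ty":0.245,"tz":0,"ax":0,"ay":0,"az":0.31},{"tx":0.72,"ty":0.315,"tz":0,"ax":0,"ay":0,"az":0.4},{"tx":0.88,"ty":0.385,"tz":0,"ax":0,"ay":0,"az":0.48},{"tx":1,"ty":0.44,"tz":0,"ax":0,"ay":0,"az":0.55},{"tx":1,"ty":0.44,"tz":0,"ax":0,"ay":0,"az":0.565}]'
python3 - <<'E'
from h import *
s=env.read_state(); print(s['force'],s['gripper_width'],s['grip_force']); go((584,145,110),-15.3)
E
```

```text
time: 7.05
eef_pos: [598.0, 70.4, 113.1]
tcp_rot: [-0.002, 0.793, 0.609, -0.001]
force: [-0.2, 1.4, -1.7]
gripper_width: 0.273
grip_force: 40.4
[-0.18996217  1.38141316 -1.68325015] 0.27319424162286304 40.35613417625427
go t [ 0.274 -0.131  0.014] r [-0.003 -0.001  0.004] | at [598.   70.4 113.1] yaw -15.0 t 7.05 q7 -0.15
```

```bash
python3 -m crank '[{"tx":0.15,"ty":-0.07,"tz":0,"ax":0,"ay":0,"az":0.004},{"tx":0.25,"ty":-0.12,"tz":0.02,"ax":0,"ay":0,"az":0.004},{"tx":0.274,"ty":-0.131,"tz":0.1,"ax":0,"ay":0,"az":0.004},{"tx":0.274,"ty":-0.131,"tz":0.22,"ax":0,"ay":0,"az":0.004},{"tx":0.274,"ty":-0.131,"tz":0.31,"ax":0,"ay":0,"az":0.004},{"tx":0.274,"ty":-0.131,"tz":0.31,"ax":0,"ay":0,"az":0.004}]'
python3 - <<'E'
from h import *
im,d,m=cap('wrist'); C=cloud(m,d); cv2.imwrite('pics/w5.png',im[60:400,120:520])
a=np.radians(74.7);Y=np.array([np.cos(a),np.sin(a)]);X=np.array([Y[1],-Y[0]]); hc=np.array([572.5,102.8])
hsv=cv2.cvtColor(im,cv2.COLOR_BGR2HSV); z=C[...,2]
q=(C[...,:2]-hc)@np.stack([X,Y],1)
g=(hsv[...,0]>35)&(hsv[...,0]<90)&(hsv[...,1]>70)&(z>30)&(z<70)&(abs(q[...,0])<60)&(abs(q[...,1]-45)<70)
print('board x',np.percentile(q[g][:,0],[1,99]),'y max',np.percentile(q[g][:,1],[98,99.5]),'z',np.median(z[g]),g.sum())
for lo,hi in ((27,33),(16,24)):
  for x0 in (-25,0,25):
    k=(z>lo)&(z<hi)&(abs(q[...,0]-x0)<8)&(q[...,1]>75)&(q[...,1]<135); print(lo,x0,k.sum(),np.percentile(q[k][:,1],[1,5,99]) if k.any() else '')
k=(z>12)&(z<24)&(q[...,1]>60)&(q[...,1]<128)&(abs(q[...,0])<60); print('bed x',np.percentile(q[k][:,0],[0.5,99.5]))
k=(z>27)&(z<36)&(q[...,1]>88)&(q[...,1]<130)&(abs(q[...,0])<60); print('fixed jaw',cv2.minAreaRect(q[k].astype(np.float32)))
go((584,145,9),-15.3)
E
```

```text
time: 7.65
eef_pos: [583.0, 136.2, 33.5]
tcp_rot: [-0.001, 0.797, 0.604, -0.004]
force: [-0.3, -0.8, -1.7]
gripper_width: 0.27
grip_force: 40.3
board x [-33.13579795  35.29167643] y max [80.04161409 80.22190094] z 50.91321660206786 2055
27 -25 781 [ 95.41332615  96.00397551 111.10110863]
27 0 784 [ 95.28619108  95.89059526 110.99729755]
27 25 787 [ 95.18298229  95.75747626 110.87265051]
16 -25 862 [ 75.48299227  76.30334701 130.89386271]
16 0 35 [ 75.61543138  76.47464828 130.53233942]
16 25 860 [ 75.35277301  76.08458387 130.5997537 ]
bed x [-49.17124709  50.23072195]
fixed jaw ((0.6733627319335938, 111.15819549560547), (32.03988265991211, 80.53156280517578), 89.77538299560547)
go t [ 0.034 -0.011  0.107] r [-0.003  0.002 -0.004] | at [584.6 136.2  35.9] yaw -15.7 t 7.7 q7 -0.24
```

View pics/w5.png

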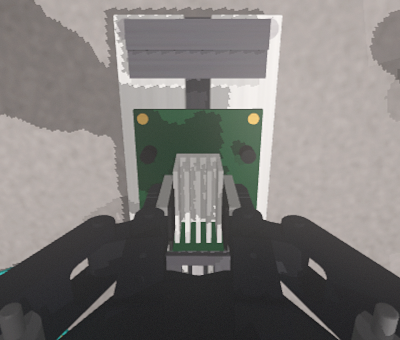

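The crop shows the board held level over the bed. Its front edge is at crop row 110, the fixed lip edge is at row 78, and it is centred sideways. The board centre is at holder y≈34, so I'll shift +9 mm and lower.

```bash
python3 -m crank '[{"tx":0.02,"ty":-0.002,"tz":0,"ax":0,"ay":0,"az":0},{"tx":0.037,"ty":-0.002,"tz":0.02,"ax":0,"ay":0,"az":0},{"tx":0.037,"ty":-0.002,"tz":0.05,"ax":0,"ay":0,"az":0},{"tx":0.037,"ty":-0.002,"tz":0.08,"ax":0,"ay":0,"az":0},{"tx":0.037,"ty":-0.002,"tz":0.092,"ax":0,"ay":0,"az":0},{"tx":0.037,"ty":-0.002,"tz":0.096,"ax":0,"ay":0,"az":0},{"tx":0.037,"ty":-0.002,"tz":0.096,"ax":0,"ay":0,"az":0}]'
python3 - <<'E'
from h import *
im,d,m=cap('wrist'); C=cloud(m,d)
a=np.radians(74.7);Y=np.array([np.cos(a),np.sin(a)]);X=np.array([Y[1],-Y[0]]); hc=np.array([572.5,102.8])
hsv=cv2.cvtColor(im,cv2.COLOR_BGR2HSV); z=C[...,2]
q=(C[...,:2]-hc)@np.stack([X,Y],1)
g=(hsv[...,0]>35)&(hsv[...,0]<90)&(hsv[...,1]>70)&(z>18)&(z<70)&(abs(q[...,0])<60)&(abs(q[...,1]-45)<70)
print('board x',np.percentile(q[g][:,0],[1,99]),'y max',np.percentile(q[g][:,1],[98,99.5]),'z',np.median(z[g]),g.sum())
k=(z>27)&(z<33)&(abs(q[...,0])<33)&(q[...,1]>75)&(q[...,1]<135); print(np.percentile(q[k][:,1],[1,99]))
b=(z>12)&(z<24)&(q[...,1]>100)&(q[...,1]<128)&(abs(abs(q[...,0])-45)<4); print('bed',np.median(z[b]),env.read_state()['force'])
E
```

```text
time: 8.4
eef_pos: [588.6, 146.0, 14.2]
tcp_rot: [0.0, 0.797, 0.604, -0.0]
force: [-0.6, -0.2, -1.2]
gripper_width: 0.274
grip_force: 40.3
board x [-30.12208987  37.7681529 ] y max [91.07946756 91.26740775] z 31.585409684326404 3160
[ 75.35886552 110.81197032]
bed 20.972943198421184 [-0.40563261  0.84251622 -0.66567461]
```

```bash
cat > chk.py <<'E'
from h import *
im,d,m=cap('wrist'); C=cloud(m,d)
a=np.radians(74.7);Y=np.array([np.cos(a),np.sin(a)]);X=np.array([Y[1],-Y[0]]); hc=np.array([572.5,102.8])
hsv=cv2.cvtColor(im,cv2.COLOR_BGR2HSV); z=C[...,2]
q=(C[...,:2]-hc)@np.stack([X,Y],1)
g=(hsv[...,0]>35)&(hsv[...,0]<90)&(hsv[...,1]>70)&(z>18)&(z<70)&(abs(q[...,0])<60)&(abs(q[...,1]-45)<70)
gx=g&(q[...,1]>75); bx=np.percentile(q[gx][:,0],[1,99])
b=(z>12)&(z<24)&(q[...,1]>112)&(q[...,1]<128)&(abs(q[...,0])<60)&(hsv[...,1]<60); ex=np.percentile(q[b][:,0],[1,99])
by=np.percentile(q[g][:,1],99.5)
k=(z>29)&(z<33.5)&(abs(q[...,0])<33)&(q[...,1]>by+1)&(q[...,1]<135)&(hsv[...,1]<60); l=np.percentile(q[k][:,1],[1,99])
print('board x',bx,bx.mean(),'holder x',ex,ex.mean(),'| board end',by,'fixed jaw y',l,'| z board',np.median(z[g]),'bed',np.median(z[b]))
s=env.read_state(); print('F',s['force'].round(2),s['eef_pos'].round(1),s['gripper_width'],s['grip_force'])
E
python3 -m crank '[{"tx":0,"ty":0,"tz":0.01,"ax":0,"ay":0,"az":0},{"tx":0,"ty":0,"tz":0.018,"ax":0,"ay":0,"az":0},{"tx":0,"ty":0,"tz":0.018,"ax":0,"ay":0,"az":0},{"tx":0,"ty":0,"tz":0.018,"ax":0,"ay":0,"az":0}]'
python3 chk.py
```

```text
time: 8.85
eef_pos: [588.7, 146.3, 9.8]
tcp_rot: [-0.0, 0.797, 0.604, -0.0]
force: [-0.0, -0.3, -0.1]
gripper_width: 0.274
grip_force: 40.3
board x [-29.67625245  24.67367277] -2.501289842971575 holder x [-49.07929181  50.46096919] 0.6908386912997031 | board end 91.51961355749692 fixed jaw y [ 95.60409633 122.88511345] | z board 27.17658576693588 bed 21.11857086857004
F [ 0.67 -0.31 -1.95] [588.7 146.2   9.8] 0.270887362418495 40.29782831668854
```

```bash
python3 -m crank '[{"tx":0,"ty":-0.012,"tz":0,"ax":0,"ay":0,"az":0},{"tx":0,"ty":-0.012,"tz":0.004,"ax":0,"ay":0,"az":0},{"tx":0,"ty":-0.012,"tz":0.008,"ax":0,"ay":0,"az":0},{"tx":0,"ty":-0.012,"tz":0.008,"ax":0,"ay":0,"az":0},{"tx":0,"ty":-0.012,"tz":0.008,"ax":0,"ay":0,"az":0}]'
python3 chk.py
python3 -m crank '[{"tx":0,"ty":0,"tz":0.003,"ax":0,"ay":0,"az":0},{"tx":0,"ty":0,"tz":0.003,"ax":0,"ay":0,"az":0},{"tx":0,"ty":0,"tz":0.003,"ax":0,"ay":0,"az":0}]'
python3 chk.py
```

```text
time: 9.4
eef_pos: [585.8, 147.0, 7.8]
tcp_rot: [0.0, 0.797, 0.604, -0.0]
force: [-0.2, 0.0, -1.7]
gripper_width: 0.272
grip_force: 40.3
board x [-32.87229751  22.45911213] -5.206592691385291 holder x [-49.01888304  50.42655183] 0.7038343952892632 | board end 91.50190917183637 fixed jaw y [ 95.44336706 121.72360975] | z board 25.174431902741585 bed 21.130161121089134
F [-0.16  0.11 -1.25] [585.8 147.    7.8] 0.27087946714302374 40.29860079288483
time: 9.75
eef_pos: [585.8, 147.0, 7.0]
tcp_rot: [0.0, 0.797, 0.604, -0.0]
force: [1.0, -0.5, -1.3]
gripper_width: 0.272
grip_force: 40.3
board x [-32.94894479  22.17962654] -5.384659124504449 holder x [-48.96660076  50.33016368] 0.6817814603561914 | board end 91.54339926217618 fixed jaw y [ 95.53133223 123.57442016] | z board 24.43774140927063 bed 21.095570714487057
F [ 0.18 -0.35 -0.81] [585.8 147.    7.1] 0.2677810129698224 40.29859006404877
```

```bash
python3 -m crank '[{"tx":0,"ty":0,"tz":0.002,"ax":0,"ay":0,"az":0},{"tx":0,"ty":0,"tz":0.002,"ax":0,"ay":0,"az":0},{"tx":0,"ty":0,"tz":0.004,"ax":0,"ay":0,"az":0},{"tx":0,"ty":0,"tz":0.004,"ax":0,"ay":0,"az":0}]'
python3 chk.py
```

```text
time: 10.2
eef_pos: [585.8, 147.0, 6.3]
tcp_rot: [-0.0, 0.797, 0.604, 0.0]
force: [-1.4, -0.7, 1.5]
gripper_width: 0.271
grip_force: 40.6
board x [-32.33154178  20.67791882] -5.826811482476218 holder x [-49.00479166  50.32795811] 0.6615832278429785 | board end 91.56084622006574 fixed jaw y [ 95.19747937 123.61971586] | z board 23.71955949178026 bed 21.10022545549497
F [-1.58 -1.02  3.96] [585.8 147.    6.3] 0.2656033152828805 40.699557065963745
```

Contact is felt (about +4 N up), with the board flat and its top 3 mm above the bed. Release and lift.

```bash
python3 -m crank '[{"tx":0,"ty":0,"tz":0,"ax":0,"ay":0,"az":0},{"tx":0,"ty":0,"tz":0,"ax":0,"ay":0,"az":0},{"tx":0,"ty":0,"tz":0,"ax":0,"ay":0,"az":0},{"tx":0,"ty":0,"tz":0,"ax":0,"ay":0,"az":0},{"tx":0,"ty":0,"tz":-0.03,"ax":0,"ay":0,"az":0},{"tx":0,"ty":0,"tz":-0.12,"ax":0,"ay":0,"az":0},{"tx":0,"ty":0,"tz":-0.3,"ax":0,"ay":0,"az":0},{"tx":0,"ty":0,"tz":-0.45,"ax":0,"ay":0,"az":0}]' 1 40
python3 chk.py; python3 -c "
from h import *
go((549.5,16.5,90),74.7)"
```

```text
time: 11.05
eef_pos: [585.9, 146.6, 120.7]
tcp_rot: [0.0, 0.797, 0.604, 0.0]
force: [0.4, 1.0, 0.0]
gripper_width: 1.0
grip_force: 0.0
board x [-28.05190306  34.82405502] 3.3860759777161142 holder x [-49.19244176  50.06710236] 0.4373303039439733 | board end 90.64402769828926 fixed jaw y [ 95.71169963 120.73944433] | z board 23.74535156427279 bed 21.059810799860223
F [ 3.41 -0.58  6.26] [589.4 146.9 127.6] 0.9993207850550454 0.0
go t [-0.546 -0.014  0.147] r [ 6.000e-03  1.000e-03 -1.005e+00] | at [589.4 146.9 127.6] yaw -15.7 t 11.1 q7 -0.31
```

```bash
python3 -m crank '[{"tx":-0.15,"ty":-0.01,"tz":0,"ax":0,"ay":0,"az":-0.5},{"tx":-0.3,"ty":-0.01,"tz":0,"ax":0,"ay":0,"az":-0.5},{"tx":-0.45,"ty":-0.01,"tz":0,"ax":0,"ay":0,"az":-0.5},{"tx":-0.545,"ty":-0.01,"tz":0,"ax":0,"ay":0,"az":-0.5},{"tx":-0.545,"ty":-0.01,"tz":0,"ax":0,"ay":0,"az":-0.5},{"tx":-0.545,"ty":-0.01,"tz":0,"ax":0,"ay":0,"az":-0.5}]'
python3 -m crank '[{"tx":0,"ty":0,"tz":0,"ax":0,"ay":0,"az":-0.5},{"tx":0,"ty":0,"tz":0,"ax":0,"ay":0,"az":-0.5},{"tx":0,"ty":0,"tz":0,"ax":0,"ay":0,"az":-0.5},{"tx":0,"ty":0,"tz":0,"ax":0,"ay":0,"az":-0.5},{"tx":0,"ty":0,"tz":0,"ax":0,"ay":0,"az":-0.5},{"tx":0,"ty":0,"tz":0,"ax":0,"ay":0,"az":-0.5},{"tx":0,"ty":0,"tz":0,"ax":0,"ay":0,"az":-0.5}]'
cat > grip.py <<'E'
from h import *
im,d,m=cap('wrist'); C=cloud(m,d); cv2.imwrite('pics/w6.png',im)
a=np.radians(74.7);Y=np.array([np.cos(a),np.sin(a)]);X=np.array([Y[1],-Y[0]]); hc=np.array([573.3,103.3])
z=C[...,2]; q=(C[...,:2]-hc)@np.stack([X,Y],1)
for lo,hi in ((68,80),(60,68)):
  k=(z>lo)&(z<hi)&(abs(q[...,0])<20)&(abs(q[...,1]+70)<50); h,e=np.histogram(q[k][:,1],np.arange(-122,-20,2)); print(lo,[(int(x),int(n)) for x,n in zip(e,h) if n], 'x',np.percentile(q[k][:,0],[2,98]) if k.any() else '')
k=(z>28)&(z<33.5)&(abs(q[...,0])<38)&(q[...,1]<60)&(q[...,1]>-40); print('jaw lip',np.percentile(q[k][:,1],[0.5,98,99.5]) if k.any() else '')
go((*(hc-90*Y),17),74.7)
s=env.read_state(); print('tcp in holder',((s['eef_pos'][:2]-hc)@np.stack([X,Y],1)).round(1))
E
python3 grip.py
```

```text
time: 11.7
eef_pos: [546.6, 15.1, 119.3]
tcp_rot: [0.0, 0.504, 0.864, 0.0]
force: [0.3, 0.2, 0.5]
gripper_width: 0.999
grip_force: 0.0
time: 12.4
eef_pos: [546.7, 16.3, 119.0]
tcp_rot: [0.0, 0.136, 0.991, 0.0]
force: [0.1, -0.4, 0.1]
gripper_width: 1.0
grip_force: 0.0
68 [(-104, 50), (-102, 67), (-100, 81), (-98, 71), (-96, 78), (-94, 75), (-92, 74), (-90, 81), (-88, 1), (-70, 23), (-68, 74), (-66, 64), (-64, 59), (-62, 51), (-60, 3)] x [-12.76207769   9.11653734]
60 [(-104, 3), (-102, 6), (-100, 6), (-98, 8), (-96, 5), (-94, 7), (-92, 5), (-90, 6), (-88, 3), (-72, 18), (-70, 50), (-68, 7), (-66, 7), (-64, 5), (-62, 1)] x [-13.04637119   6.73296076]
jaw lip [-39.84271582  39.69037647  55.02943758]
go t [-0.011  0.004  0.408] r [ 0.     0.    -0.005] | at [546.7  16.3 118.9] yaw 74.2 t 12.45 q7 1.35
tcp in holder [ -2.7 -90.9]
```

View pics/w6.png

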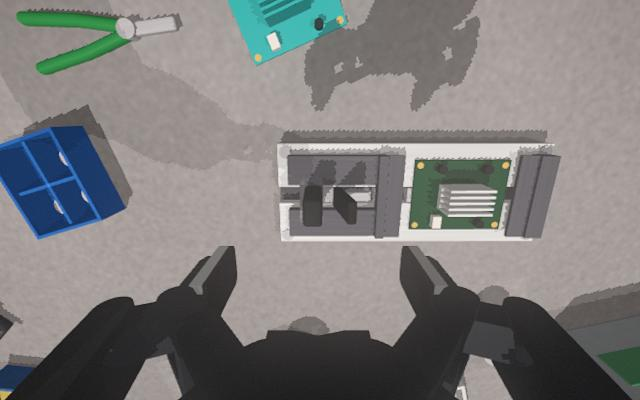

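The view shows the board lying flat between the jaws at (460,195), and the post at (312,205) and tab at (345,203) within the finger span. The tool is centred at holder y −91, so I'll lower and pinch with 20 N.

```bash
python3 -m crank '[{"tx":-0.003,"ty":0.004,"tz":0.1,"ax":0,"ay":0,"az":-0.005},{"tx":-0.003,"ty":0.004,"tz":0.24,"ax":0,"ay":0,"az":-0.005},{"tx":-0.003,"ty":0.004,"tz":0.34,"ax":0,"ay":0,"az":-0.005},{"tx":-0.003,"ty":0.004,"tz":0.4,"ax":0,"ay":0,"az":-0.005},{"tx":-0.003,"ty":0.004,"tz":0.4,"ax":0,"ay":0,"az":-0.005}]'
python3 -m crank '[{"tx":0,"ty":0,"tz":0,"ax":0,"ay":0,"az":0},{"tx":0,"ty":0,"tz":0,"ax":0,"ay":0,"az":0},{"tx":0,"ty":0,"tz":0,"ax":0,"ay":0,"az":0},{"tx":0,"ty":0,"tz":0,"ax":0,"ay":0,"az":0},{"tx":0,"ty":0,"tz":0,"ax":0,"ay":0,"az":0},{"tx":0,"ty":0,"tz":0,"ax":0,"ay":0,"az":0}]' -1 20
```

```text
time: 12.95
eef_pos: [546.2, 17.1, 16.8]
tcp_rot: [-0.002, 0.133, 0.991, -0.001]
force: [0.6, -0.2, 0.8]
gripper_width: 1.0
grip_force: 0.0
time: 13.55
eef_pos: [549.1, 17.9, 20.5]
tcp_rot: [0.001, 0.132, 0.991, 0.001]
force: [-1.0, 1.8, 10.5]
gripper_width: 0.353
grip_force: 23.3
```

Pinched: a width of 0.353 is about 30 mm. Slide the jaw 24 mm towards the board.

```bash
python3 -m crank '[{"tx":0,"ty":0.01,"tz":0,"ax":0,"ay":0,"az":0},{"tx":0,"ty":0.03,"tz":0,"ax":0,"ay":0,"az":0},{"tx":0,"ty":0.05,"tz":0,"ax":0,"ay":0,"az":0},{"tx":0,"ty":0.07,"tz":0,"ax":0,"ay":0,"az":0},{"tx":0,"ty":0.09,"tz":0,"ax":0,"ay":0,"az":0},{"tx":0,"ty":0.095,"tz":0,"ax":0,"ay":0,"az":0},{"tx":0,"ty":0.095,"tz":0,"ax":0,"ay":0,"az":0},{"tx":0,"ty":0.095,"tz":0,"ax":0,"ay":0,"az":0}]'
cat > jaw.py <<'E'
from h import *
a=np.radians(74.7);Y=np.array([np.cos(a),np.sin(a)]);X=np.array([Y[1],-Y[0]]); hc=np.array([573.3,103.3])
s=env.read_state(); print('tcp in holder',((s['eef_pos'][:2]-hc)@np.stack([X,Y],1)).round(1),'Fy',(s['force'][:2]@Y).round(1),'Fz',s['force'][2].round(1),'w',(85*s['gripper_width']).round(1),s['grip_force'].__round__(1))
for n in ('wrist','top'):
  im,d,m=cap(n); C=cloud(m,d); z=C[...,2]; q=(C[...,:2]-hc)@np.stack([X,Y],1)
  hsv=cv2.cvtColor(im,cv2.COLOR_BGR2HSV)
  g=(hsv[...,0]>35)&(hsv[...,0]<90)&(hsv[...,1]>70)&(z>18)&(z<28)&(abs(q[...,0])<40)&(abs(q[...,1]-50)<65)
  dark=(hsv[...,2]<130)&(hsv[...,1]<60)&(abs(abs(q[...,0])-28)<9)&(abs(z-30)<5)
  j=dark&(q[...,1]<55)&(q[...,1]>-40); f=dark&(q[...,1]>80)&(q[...,1]<112)
  pc=lambda k,p: np.percentile(q[k][:,1],p).round(1) if k.sum()>10 else None
  print(n,'board',pc(g,[1,99]),'jaw lip',pc(j,[98.5]),'fixed lip',pc(f,[1.5]))
E
python3 jaw.py
```

```text
time: 14.35
eef_pos: [555.5, 40.6, 20.5]
tcp_rot: [0.002, 0.133, 0.991, 0.001]
force: [-1.0, 1.3, 9.5]
gripper_width: 0.354
grip_force: 23.2Traceback (most recent call last):
  File "jaw.py", line 3, in <module>
    s=env.read_state(); print('tcp in holder',((s['eef_pos'][:2]-hc)@np.stack([X,Y],1)).round(1),'Fy',(s['force'][:2]@Y).round(1),'Fz',s['force'][2].round(1),'w',(85*s['gripper_width']).round(1),s['grip_force'].__round__(1))
                                                                                                                                                                  ^^^^^^^^^^^^^^^^^^^^^^^^^^^^^
AttributeError: 'float' object has no attribute 'round'
```

```bash
sed -i "s/(85\*s\['gripper_width'\]).round(1),s\['grip_force'\].__round__(1)/85*s['gripper_width'],s['grip_force']/" jaw.py; python3 jaw.py
```

```text
tcp in holder [ -0.7 -65.2] Fy 1.0 Fz 9.5 w 30.088763027949494 23.202644559787586
wrist board [16.4 90.8] jaw lip [26.5] fixed lip [93.7]
top board [15.6 86.7] jaw lip [43.8] fixed lip [88.4]
```

```bash
python3 -m crank '[{"tx":0,"ty":0,"tz":0,"ax":0,"ay":0,"az":0},{"tx":0,"ty":0,"tz":0,"ax":0,"ay":0,"az":0},{"tx":0,"ty":0,"tz":0,"ax":0,"ay":0,"az":0},{"tx":0,"ty":0,"tz":0,"ax":0,"ay":0,"az":0},{"tx":0,"ty":0,"tz":0,"ax":0,"ay":0,"az":0}]' 0.45 20
python3 -m crank '[{"tx":0,"ty":0.015,"tz":0,"ax":0,"ay":0,"az":0},{"tx":0,"ty":0.03,"tz":0,"ax":0,"ay":0,"az":0},{"tx":0,"ty":0.045,"tz":0,"ax":0,"ay":0,"az":0},{"tx":0,"ty":0.055,"tz":0,"ax":0,"ay":0,"az":0},{"tx":0,"ty":0.055,"tz":0,"ax":0,"ay":0,"az":0}]'
python3 jaw.py
```

```text
time: 14.95
eef_pos: [553.7, 40.1, 18.4]
tcp_rot: [-0.0, 0.132, 0.991, -0.0]
force: [-1.0, -0.1, -0.4]
gripper_width: 0.727
grip_force: 0.0
time: 15.45
eef_pos: [557.6, 54.2, 18.5]
tcp_rot: [-0.0, 0.132, 0.991, 0.0]
force: [0.5, -0.9, -0.0]
gripper_width: 0.729
grip_force: 0.0
tcp in holder [ -2.2 -51.5] Fy -0.7 Fz -0.0 w 61.942321381710585 0.0
wrist board [14.4 90.5] jaw lip [26.5] fixed lip [93.7]
top board [15.5 87.1] jaw lip [51.2] fixed lip [87.1]
```

```bash
python3 -m crank '[{"tx":0,"ty":0.008,"tz":0,"ax":0,"ay":0,"az":0},{"tx":0,"ty":0.016,"tz":0,"ax":0,"ay":0,"az":0},{"tx":0,"ty":0.024,"tz":0,"ax":0,"ay":0,"az":0},{"tx":0,"ty":0.032,"tz":0,"ax":0,"ay":0,"az":0}]'
python3 -m crank '[{"tx":0,"ty":0.008,"tz":0,"ax":0,"ay":0,"az":0},{"tx":0,"ty":0.016,"tz":0,"ax":0,"ay":0,"az":0}]'
python3 jaw.py
```

```text
time: 15.95
eef_pos: [559.0, 58.6, 18.5]
tcp_rot: [-0.001, 0.134, 0.991, -0.001]
force: [-2.7, -6.8, 3.2]
gripper_width: 0.722
grip_force: 3.7
time: 16.15
eef_pos: [560.4, 63.4, 18.5]
tcp_rot: [-0.0, 0.133, 0.991, -0.001]
force: [-0.1, -1.8, 0.5]
gripper_width: 0.723
grip_force: 0.4
tcp in holder [ -2.  -41.9] Fy -1.8 Fz 0.5 w 61.48366155937679 0.4057863727211952
wrist board [23.5 93.1] jaw lip [29.] fixed lip [93.7]
top board [39.4 90.6] jaw lip [53.4] fixed lip [90.8]
```

```bash
python3 -m crank '[{"tx":0,"ty":0.006,"tz":0,"ax":0,"ay":0,"az":0},{"tx":0,"ty":0.012,"tz":0,"ax":0,"ay":0,"az":0},{"tx":0,"ty":0.018,"tz":0,"ax":0,"ay":0,"az":0}]'
python3 jaw.py
```

```text
time: 16.55
eef_pos: [561.7, 68.8, 18.5]
tcp_rot: [-0.0, 0.133, 0.991, -0.0]
force: [-2.2, -6.6, 2.3]
gripper_width: 0.725
grip_force: 3.7
tcp in holder [ -2.1 -36.3] Fy -6.9 Fz 2.3 w 61.644985287947605 3.731374964118004
wrist board [28.9 95.6] jaw lip [34.4] fixed lip [93.7]
top board [34.  90.2] jaw lip [52.6] fixed lip [91.]
```

```bash
python3 -m crank '[{"tx":0,"ty":0.006,"tz":0,"ax":0,"ay":0,"az":0},{"tx":0,"ty":0.012,"tz":0,"ax":0,"ay":0,"az":0}]'
python3 jaw.py
```

```text
time: 16.85
eef_pos: [561.7, 69.0, 18.5]
tcp_rot: [-0.001, 0.134, 0.991, -0.002]
force: [-5.3, -12.4, 5.2]
gripper_width: 0.725
grip_force: 7.2
tcp in holder [ -2.1 -36.2] Fy -13.3 Fz 5.2 w 61.61504254721457 7.172466069459915
wrist board [29.1 95.8] jaw lip [34.5] fixed lip [93.7]
top board [33.9 90.7] jaw lip [47.1] fixed lip [84.3]
```

The jaw stopped at about 37.5 mm and the force rose from 7 to 13 N without any motion, so the tooth has dropped. Back off, lift and inspect.

```bash
python3 -m crank '[{"tx":0,"ty":-0.03,"tz":0,"ax":0,"ay":0,"az":0},{"tx":0,"ty":-0.06,"tz":0,"ax":0,"ay":0,"az":0},{"tx":0,"ty":-0.06,"tz":0,"ax":0,"ay":0,"az":0},{"tx":0,"ty":-0.06,"tz":-0.1,"ax":0,"ay":0,"az":0},{"tx":0,"ty":-0.06,"tz":-0.26,"ax":0,"ay":0,"az":0},{"tx":0,"ty":-0.06,"tz":-0.42,"ax":0,"ay":0,"az":0},{"tx":0,"ty":-0.06,"tz":-0.5,"ax":0,"ay":0,"az":0},{"tx":0,"ty":-0.06,"tz":-0.5,"ax":0,"ay":0,"az":0}]'
python3 grip.py
python3 - <<'E'
import cv2; im=cv2.imread('pics/w6.png'); cv2.imwrite('pics/w7.png',cv2.resize(im[90:270,220:580],None,fx=2.2,fy=2.2))
E
```

```text
time: 17.75
eef_pos: [561.0, 58.7, 147.4]
tcp_rot: [0.003, 0.132, 0.991, 0.002]
force: [-0.8, -0.2, 0.6]
gripper_width: 0.73
grip_force: 0.0
68 [(-68, 29), (-66, 61), (-64, 63), (-62, 53), (-60, 54), (-58, 75), (-56, 58), (-54, 50), (-52, 22), (-34, 10), (-32, 64), (-30, 44), (-28, 44), (-26, 48), (-24, 6)] x [-12.49681643   9.21927004]
60 [(-68, 1), (-66, 4), (-64, 5), (-62, 6), (-60, 5), (-58, 4), (-56, 4), (-54, 4), (-52, 3), (-36, 13), (-34, 34), (-32, 5), (-30, 5), (-28, 4)] x [-12.73197894   7.17373102]
jaw lip [-39.78832766  35.53384299  43.03224075]
go t [-0.003 -0.175  0.512] r [0.002 0.002 0.001] | at [559.8  58.7 145.2] yaw 74.8 t 17.8 q7 1.28
tcp in holder [ -1.3 -46.6]
```

View pics/w7.png

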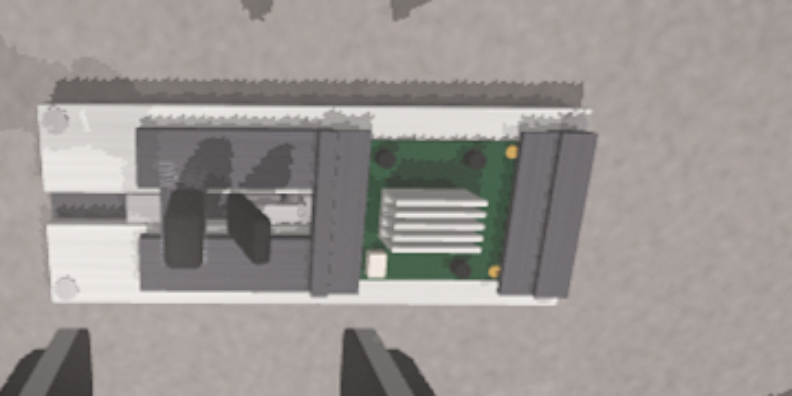

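The crop shows the tab back out: its gap to the post is the same as at rest, and both have moved 36 mm. The board is flat, with its left end under the jaw lip and its right end at the fixed lip, where the orange pads at (512,153) and (495,271) just peek out. I'll work out the overlap there.

```bash
python3 - <<'E'
from h import *
m=env.camera_model('wrist')
a=np.radians(74.7);Y=np.array([np.cos(a),np.sin(a)]);X=np.array([Y[1],-Y[0]]); hc=np.array([573.3,103.3])
f=lambda x,y,h:((onz(m,220+x/2.2,90+y/2.2,h)[:2]-hc)@np.stack([X,Y],1)).round(1)
for n,x,y,h in (('pad',512,153,23),('pad',495,271,23),('fixed lip top edge',521,140,31),('fixed lip',499,290,31),('sink L',381,188,48),('sink R',465,188,48),('jaw lip',370,140,31),('jaw lip',358,290,31)): print(n,f(x,y,h))
E
```

```text
pad [-30.7  93.4]
pad [28.2 93.4]
fixed lip top edge [-37.9  92.8]
fixed lip [35.2 92.8]
sink L [-19.1  26.2]
sink R [-19.2  62.9]
jaw lip [-37.6  24.2]
jaw lip [35.4 23.9]
```

The board's fixed end is about 5.5 mm under the fixed lip and the other end about 15 mm under the jaw lip. It lies square and the robot is clear, so I'm handing in.

```bash
python3 -c "
from cell import env
print(env.read_state()['time']); print(env.sign_off())"
```

```text
17.8
the job is handed in; nothing more can be done
None
```

The board lies flat in the holder with both ends under the lips, by about 5.5 mm at the fixed jaw and 15 mm at the sliding jaw. The jaw is locked in the next notch at about 37 mm, judged by feel and the tab's rest position (I did not pull it back to test). I handed the job in at 17.8 s with the robot clear.

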